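Wedge the scroll saw's hanging foot so that it stops rocking

TASK

One foot of the scroll saw has seized wound up and hangs clear of the bench, so the saw rocks. Take the loose beech wedge, slide it flat along the bench, thin end first and straight in from the side, centred under that hanging foot, and push until it jams tight and carries its share of the saw: firm thumb pressure is enough, so do not force it, bear down on it or jack the saw up. Let go, leave the wedge jammed there, and leave the other things on the bench as they are.

Things in the scene. Friction and masses are not known exactly. Their poses are not given: they have to be found in the camera images.
- scroll_saw: grey iron bench scroll saw, 620 mm long, 250 wide, 340 high, on four levelling feet 200 mm apart across, 340 along. Rear foot on the robot's side is seized and hangs clear; the rest stand. It cannot slide. Origin: on the bench below the middle of the hanging foot. x: level, across the saw to its far side, the way the wedge goes in; y: level, to its rear end (operator's end is -y); z up
- foot_lug (a point): middle of the top of the iron lug (48 mm disc, 34 to 50 mm above the bench) that carries the hanging foot, axes as the saw's. The foot is a rubber disc 36 mm across, its flat underside 8 to 15 mm above the bench, different each time; its stud tops out at most 88 mm up. Clear room on the -x and +y sides. Pressed up, the saw rocks on its rubber: the lug rises 1 mm per 12 N
- wedge: the loose beech wedge, 180 mm long, 40 wide, 90 g, lying flat on the bench, slope up. Flat underside, parallel sides, top slopes evenly from the 4 mm thin end to the 30 mm butt. Origin: middle of its underside. x: along it to the thin end, y: across, z up
- wedge_centre (a point): middle of the wedge, half-way along and half-way up (8.5 mm above its underside, 17 mm thick there), axes as the wedge's. Friction on bench and foot is about 0.5 to 0.7, so it stays put once jammed; a steady level push of 10 to 15 N along it, without bearing down, (a firm thumb) jams it properly, over 20 N forces it
- wedge_tip (a point): middle of the wedge's thin end, 90 mm from its centre, 2 mm above its underside; axes as the wedge's
- glue_bottle: a white plastic glue bottle, 60 mm across and 170 tall, standing; origin at the centre of its foot
- screwdriver: a screwdriver with a black handle, 200 mm long, lying flat; origin under its middle
- batten: an offcut of square pine batten, 160 x 21 x 21 mm, lying flat and the same thickness all along; origin under its middle
- ply_offcut: a flat plywood offcut, 90 x 70 x 9 mm; origin under its middle
- bored_block: a pine block 55 x 50 x 45 mm with a dark bore in one side; origin under its middle
- screw_jar: a glass jar of screws with a metal lid, 68 mm across and 85 tall; origin at the centre of its foot
- table: the wooden workbench, fixed, its top level at height 0; origin on its top, in the middle
Things that resemble listed ones, but are neither listed nor needed, are in the scene too. Of the things that look like the wedge, the middle-sized one is meant.

How it is judged:
On the way, in this order (a step that is already met when the one before it is completed fails the run):
1. the thin end of the wedge is under the hanging foot, not yet jammed (x of wedge_tip in the frame of scroll_saw above -0.012 m and y of wedge_tip in the frame of scroll_saw between -0.02 and 0.02 m and height (world z) of wedge_tip below 0.012 m), for 0.05 s.
2. the wedge is jammed: it bears on the foot with more than 2.5 N (contact force between wedge and scroll_saw above 2.5 N and x of wedge_tip in the frame of scroll_saw above 0.005 m and y of scroll_saw in the frame of wedge between -0.015 and 0.015 m), for 0.3 s.
At the end, for the whole second after the job is handed in: Wedge let go, at rest, flat (0.06 rad), pressing up on the hanging foot with over 2.5 N; thin end over 5 mm past the foot's middle, foot within 15 mm of the wedge's centre line, wedge within 0.2 rad of straight across the saw; saw leans under 0.008 rad (all of step 2 and angle between the x axis of wedge and the x axis of scroll_saw, either way round below 0.2 rad and angle between wedge's own z axis and vertical below 0.06 rad and linear speed of wedge below 0.01 m/s and angle between foot_lug's own z axis and vertical below 0.008 rad); the robot touches nothing.
It fails at once if the saw is jacked up: it leans by more than 0.008 rad (foot raised about 1.4 mm, some 17 N on the wedge) (angle between foot_lug's own z axis and vertical above 0.008 rad).
It fails at once if the wedge is forced: under the foot, it is pushed, pressed or driven so hard that it bears on the bench with more than 35 N (contact force between wedge and table above 35 N and x of wedge_tip in the frame of scroll_saw above -0.012 m).
It fails at once if one of the other things on the bench is shifted by more than 30 mm (distance of any of glue_bottle, screwdriver, batten, ply_offcut, bored_block, screw_jar from where it was at the start of the episode above 0.03 m).
It fails at once if the glue bottle or the jar is knocked over (angle between any of glue_bottle, screw_jar's own z axis and vertical above 0.5 rad).
It also fails if it takes over 69 s, if anything falls off the work surface, if the arm or the gripper's body presses on something with over 40 N, if the wrist force passes 120 N, or if a joint passes its speed limit or range.

ROBOT

A 6-joint arm with a two-finger parallel gripper is mounted at the origin on the work surface. World frame = base frame: x ahead of the robot, y to its left, z up, the work surface at z = 0. Lengths are in m, angles in rad, forces in N, time in s.
With the tool pointing down it reaches from about 0.3 to 0.775 m from the base axis. Payload 14.6 kg.
Tool frame: the origin (TCP) lies midway between the tips of the shut fingers; the grasp point (between the pads) lies 19 mm behind it (ctrl.hold_point_z is the distance from the TCP to the grasp point, in m); z points along the fingers, x is the direction in which the jaws open and shut, and the axes are right-handed (so a half turn about z gives the same grasp; the last joint's range is limited). The gripper opens to 94 mm and grips with 3 to 60 N. Pads are 16 mm wide; open, the fingers measure 119 mm over their backs; the gripper's body (75 mm by 177 mm) begins 78 mm behind the grasp point.
Start: joints at [-0.067, 0.3, 1.521, -0, 1.321, -0.067], TCP at [0.55, -0, 0.205] pointing down, gripper open.
Joint ranges: [-3.03, 3.03], [-0.79, 2.21], [0.23, 2.52], [-1.04, 4.18], [0, 3.07], [-2.55, 2.55]. Speed limits (rad/s): [2.22, 2.22, 2.57, 3.14, 3.14, 3.14].

INTERFACE

Orientations are given as [roll, pitch, yaw] about the fixed x, y, z axes, in that order (R = Rz(yaw) Ry(pitch) Rx(roll)).
In Python, from station import ctrl, viewer, ticket, nets gives the robot as it stands.
- The arm moves only by the tool carry_out, never from a script. Its argument "commands" is one flat list of numbers, 7 for each row, row after row: the closure, from -1 (fully open) to 1 (shut), so that 0 is half open, then the shift along the world's x, y, z in cm, then the turn, a rotation vector about the world's x, y, z in rad. In form: [gripper, tx, ty, tz, ax, ay, az, gripper, tx, ty, tz, ax, ay, az, ...]. A call has 1 to 12 rows; each row is the pose to reach, as a shift and turn from the pose measured when the call began; what a row does not reach only later rows make up. A row lasts 1/12 s, in which the tool goes at most 41.7 mm and 7.16 degrees, less where a joint would pass 70% of its speed; a pose out of reach is approached as far as the arm can. A call with a gripper value outside its range is refused whole. The fingers move at their own pace and stop on an object; "force" is the grip in N (left out, the last holds). Time passes only in rows, so rows that repeat a pose let the fingers close. It gives the time, the measured TCP pose, the force and the opening at its end, in the units of the state.
- ctrl.get_obs(): the state, without advancing time (a new reading comes with each control period).
- viewer.camera(name): name is "scene" or "side" or "wrist"; returns (picture, depth): 480x640x3 uint8, blue, green, red; 480x640 float32, m along the optical axis (not along the pixel's ray), 0 where there is no reading.
- viewer.camera_info(name): a dict with "fx", "fy", "cx", "cy" (pixels), "R" (3x3) and "t" (3): a world point X has camera coordinates R X + t. Camera axes: x right, y down, z forward; pixel columns grow to the right and rows downward; lengths in m; the calibration is good to about 2 mm. A picture is of the moment at which its call begins: read the wrist's pose just before it. camera_info takes no time and is no camera call; for the wrist camera it gives the pose at the moment of the call.
- ticket.hand_in(): hands the job in, once; it reports no verdict.
Trained networks look in the newest picture that a camera, given by its name, has taken for a name from the list of things; names that differ only in an ending like _2 or _b are one class to them, and where a whole thing is asked for, a point or a joint stands for the part that bears it (a point fixed in the world has none). Each returns a list of dicts, best first, with "confidence" (0 to 1); they miss things now and then, are a little off and sometimes report something else, mostly with a low value. They report only what shows in the picture. A call takes as long as a camera call. They do not tell look-alikes from the thing itself.
- nets.silhouettes(camera, thing): "region" (480x640 bool, what is visible of it) and "extent" ([left, top, right, bottom] in pixels, round what is visible of it).
The state is a dict: "time_s": time; "qpos": joint angles; "joint_vel": joint speeds; "tau": joint torques, N m; "ee_pos": TCP position; "eef_rot": TCP orientation; "force": force on the tool from outside, world axes, zero at the start; "moment": the same for the moment, N m; "grip_width": finger opening in m.
Only numpy, scipy, OpenCV 4.12 (cv2) and the standard library are available. Lean on these libraries where they do the work, as an engineer would, in place of code of your own. Each camera call takes 0.05 s, during which the arm holds its last target. There are 200 camera calls.

## Working session

There is one attempt and no reset: what is moved stays moved. The work goes in short steps, Python scripts to look and compute and a tool call to move; the robot and the scene stay as the last step left them, time stands still between calls to the robot, and variables do not carry over. Pictures are saved under pics/ and viewed, about 8 in all and at most 12, crops included, and the job is handed in when it is done.

Besides the shell and the picture viewer there is one more tool, called after "Request:" as name(argument=value, ...) on one line, values as JSON. carry_out: Moves the arm, as the interface text tells. Its arguments: {"type":"object","properties":{"commands":{"type":"array","items":{"type":"number"}},"force":{"type":"number"}},"required":["commands"]}

```bash
mkdir -p pics; cat > h.py <<'E'
import numpy as np, cv2
from station import ctrl, viewer, ticket, nets
def cloud(cam):
    im,d=viewer.camera(cam); i=viewer.camera_info(cam)
    v,u=np.mgrid[0:480,0:640]
    P=np.stack([(u-i['cx'])/i['fx']*d,(v-i['cy'])/i['fy']*d,d],-1)
    W=(P-i['t'])@np.array(i['R']); W[d==0]=np.nan
    return im,W
E
python3 - <<'E'
from h import *
ims=[]
for c in ['scene','side']:
    im,W=cloud(c); cv2.imwrite(f'pics/{c}.png',im); np.save(f'{c}.npy',W)
    for t in ['wedge','scroll_saw','batten','ply_offcut','glue_bottle','screw_jar','screwdriver','bored_block']:
        for s in nets.silhouettes(c,t):
            m=s['region']; p=W[m]; p=p[~np.isnan(p[:,0])]
            print(c,t,round(s['confidence'],2),s['extent'],np.nanpercentile(p,[2,50,98],axis=0).round(3).tolist() if len(p) else '')
E
```

```text
scene wedge 0.78 [350.2, 129.8, 461.5, 162.2] [[0.178, 0.169, -0.002], [0.23, 0.3, 0.02], [0.269, 0.404, 0.041]]
scene wedge 0.69 [199.3, 209.6, 259.3, 252.0] [[0.385, -0.186, -0.002], [0.421, -0.133, 0.01], [0.458, -0.074, 0.022]]
scene wedge 0.6 [369.2, 222.9, 419.9, 302.7] [[0.455, 0.166, 0.002], [0.533, 0.218, 0.016], [0.608, 0.27, 0.031]]
scene scroll_saw 0.7 [0.0, 256.7, 405.0, 479.5] [[0.568, -0.491, 0.04], [0.727, -0.203, 0.174], [0.858, 0.087, 0.331]]
scene batten 0.8 [475.9, 180.5, 488.7, 244.9] [[0.347, 0.402, 0.0], [0.429, 0.424, 0.02], [0.497, 0.447, 0.025]]
scene ply_offcut 0.76 [478.0, 263.2, 516.5, 306.5] [[0.552, 0.39, 0.002], [0.591, 0.426, 0.009], [0.644, 0.459, 0.014]]
scene ply_offcut 0.41 [474.5, 177.9, 488.2, 244.1] [[0.344, 0.402, -0.002], [0.426, 0.424, 0.02], [0.497, 0.451, 0.025]]
scene glue_bottle 0.58 [368.6, 222.7, 424.4, 300.1] [[0.453, 0.165, -0.0], [0.532, 0.218, 0.016], [0.607, 0.272, 0.031]]
scene screw_jar 0.97 [421.5, 318.1, 461.5, 364.8] [[0.696, 0.244, 0.008], [0.732, 0.271, 0.083], [0.753, 0.302, 0.089]]
scene screwdriver 0.88 [107.0, 200.0, 19
[... 812 characters left out ...]
.1, 363.5, 345.7, 407.7] [[0.341, 0.406, 0.001], [0.415, 0.435, 0.019], [0.492, 0.456, 0.023]]
side ply_offcut 0.65 [188.0, 350.4, 246.0, 391.7] [[0.549, 0.392, 0.002], [0.591, 0.429, 0.008], [0.635, 0.462, 0.011]]
side screw_jar 0.66 [160.9, 277.3, 189.4, 305.3] [[0.688, 0.258, 0.054], [0.729, 0.285, 0.084], [0.744, 0.309, 0.087]]
side screwdriver 0.56 [370.1, 176.5, 379.4, 200.5] [[0.344, -0.388, 0.001], [0.356, -0.323, 0.02], [0.373, -0.259, 0.027]]
side bored_block 0.58 [334.7, 181.6, 359.5, 206.3] [[0.397, -0.286, 0.002], [0.426, -0.245, 0.033], [0.459, -0.231, 0.046]]
side bored_block 0.44 [263.2, 364.3, 346.7, 407.0] [[0.342, 0.41, 0.001], [0.414, 0.435, 0.019], [0.491, 0.456, 0.023]]
```

View pics/scene.png

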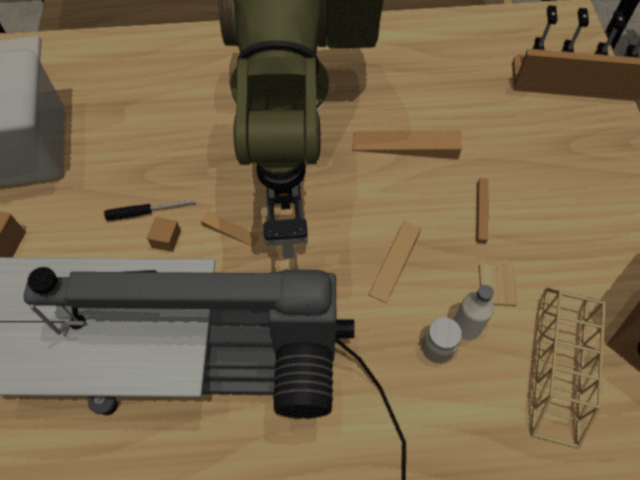

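View pics/side.png

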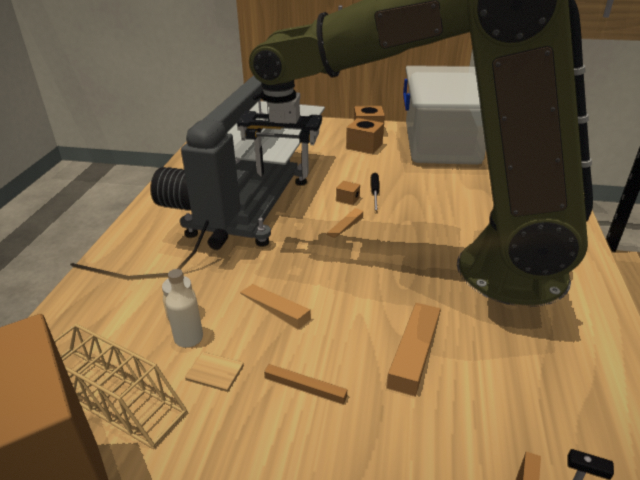

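The pictures show three wedges, in scene pixels: large (406,141), small (227,228) and middle-sized (395,262). The batten at (482,210) also looks similar. I choose the middle one at (395,262), which is about 180 mm long. The hanging foot shows in side at about (262,235).

```bash
python3 - <<'E'
from h import *
for c,box in [('scene',(369,222,421,304)),('side',(242,278,312,330))]:
    W=np.load(f'{c}.npy'); l,t,r,b=box
    P=W[t-6:b+6,l-6:r+6].reshape(-1,3); im=cv2.imread(f'pics/{c}.png')
    tp=nets.silhouettes
    m=(P[:,2]>0.0045)&(P[:,2]<.04); Q=P[m]
    # top plane fit
    A=np.c_[Q[:,:2],np.ones(len(Q))]; w=np.ones(len(Q),bool)
    for _ in range(8):
        k=np.linalg.lstsq(A[w],Q[w,2],rcond=None)[0]; w=abs(A@k-Q[:,2])<.0025
    g=-k[:2]/np.hypot(*k[:2])
    Rr=cv2.minAreaRect(Q[w][:,:2].astype(np.float32))
    print(c,len(Q),w.sum(),'thin dir deg',np.degrees(np.arctan2(g[1],g[0])),'slope',np.hypot(*k[:2]),'rect',Rr, 'z at centre',k@[*Rr[0],1])
# saw base
for c in ['scene','side']:
    W=np.load(f'{c}.npy')
    m=(W[...,0]>.53)&(W[...,0]<.9)&(W[...,1]<.15)&(W[...,2]>.028)&(W[...,2]<.1)
    for lo,hi in [(.028,.04),(.04,.055),(.055,.07),(.07,.1)]:
        Q=W[m&(W[...,2]>=lo)&(W[...,2]<hi)]
        if len(Q)>10: print(c,lo,len(Q),np.percentile(Q,[1,50,99],axis=0).round(3).tolist())
im=cv2.imread('pics/side.png')[190:262,195:321]
im2=cv2.imread('pics/scene.png')[215:310,360:430]
cv2.imwrite('pics/crop1.png',np.hstack([cv2.resize(im,(504*1,288)),cv2.resize(im2,(212,288))]))
E
```

```text
scene 1665 1031 thin dir deg -36.27644298589712 slope 0.13757441692283057 rect ((0.5456153154373169, 0.2349109947681427), (0.09339306503534317, 0.18893766403198242), 59.23386764526367) z at centre 0.016711056252109953
side 1176 838 thin dir deg -27.74497149419644 slope 0.14213303333595945 rect ((0.5256432294845581, 0.22181913256645203), (0.04573613777756691, 0.17904973030090332), 60.77769088745117) z at centre 0.016667283523193063
scene 0.028 90 [[0.759, -0.36, 0.028], [0.784, -0.078, 0.037], [0.807, 0.139, 0.04]]
scene 0.04 617 [[0.748, -0.379, 0.04], [0.791, -0.339, 0.05], [0.808, 0.127, 0.055]]
scene 0.055 893 [[0.742, -0.363, 0.055], [0.782, -0.112, 0.059], [0.796, 0.111, 0.07]]
scene 0.07 1494 [[0.643, -0.165, 0.071], [0.761, -0.079, 0.086], [0.779, 0.11, 0.099]]
side 0.028 284 [[0.537, -1.291, 0.028], [0.628, 0.002, 0.036], [0.821, 0.14, 0.04]]
side 0.04 857 [[0.541, -1.283, 0.04], [0.622, -0.004, 0.048], [0.829, 0.129, 0.055]]
side 0.055 958 [[0.551, -1.275, 0.055], [0.632, -0.075, 0.058], [0.812, 0.114, 0.07]]
side 0.07 1284 [[0.613, -0.306, 0.07], [0.653, -0.028, 0.085], [0.747, 0.115, 0.1]]
```

View pics/crop1.png

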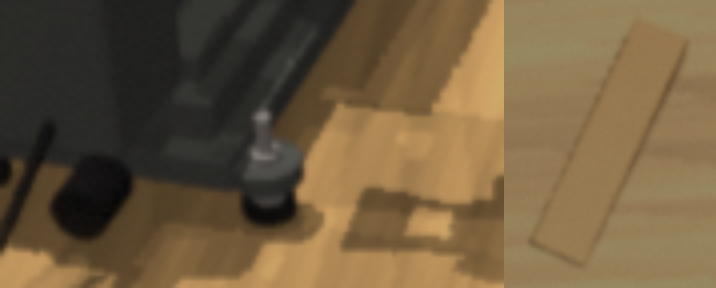

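The crop shows the hanging foot's lug at about side (263,230) with its stud, and the floating foot below it. The wedge's outline is clean, with the thin end toward the lower left in scene. Next I move the wrist camera near the lug for a precise fix.

```bash
cat >> h.py <<'E'
def ray(cam,u,v,z):
    i=viewer.camera_info(cam); R=np.array(i['R']); C=-R.T@i['t']
    d=R.T@[(u-i['cx'])/i['fx'],(v-i['cy'])/i['fy'],1]
    return C+d*(z-C[2])/d[2]
E
python3 - <<'E'
from h import *
print('lug',ray('side',263,229,.05),'front near foot',ray('side',304,176,.05),'far front scene',ray('scene',103,403,.05))
o=ctrl.get_obs(); print(o['ee_pos'],o['eef_rot'])
i=viewer.camera_info('wrist'); R=np.array(i['R']); print(-R.T@i['t'],R[2],i['fx'])
# saw yaw from the long edges: arm top and table
W=np.load('scene.npy')
for lo,hi,y0,y1 in [(.27,.31,-.45,-.05),(.1,.2,-.5,-.1)]:
    xs=[]
    for y in np.arange(y0,y1,.02):
        Q=W[(abs(W[...,1]-y)<.01)&(W[...,2]>lo)&(W[...,2]<hi)]
        if len(Q)>5: xs.append((y,np.percentile(Q[:,0],3),np.percentile(Q[:,0],97)))
    xs=np.array(xs); print(lo,np.polyfit(xs[:,0],xs[:,1:],1)[0], xs[::4].round(3).tolist())
E
```

```text
lug [ 6.06978092e-01 -3.28788027e-04  5.00000000e-02] front near foot [ 0.5603981 -0.2909654  0.05     ] far front scene [ 0.79137234 -0.3523154   0.05      ]
[5.49987491e-01 3.39275842e-06 2.05425190e-01] [-3.14156581e+00  5.65265144e-05 -1.67780534e-05]
[0.54938243 0.07647605 0.38434024] [ 6.03391950e-04 -2.60126842e-01 -9.65574266e-01] 333.86020621424365
0.27 [-0.90940907  0.08748699] [[-0.41, 0.682, 0.701], [-0.33, 0.706, 0.712], [-0.25, 0.662, 0.719], [-0.17, 0.723, 0.726], [-0.09, 0.02, 0.733]]
0.1 [0.38088509 0.05335857] [[-0.5, 0.213, 0.708], [-0.42, 0.559, 0.801], [-0.34, 0.569, 0.808], [-0.26, 0.575, 0.815], [-0.18, 0.582, 0.822]]
```

Request:
carry_out(commands=[-1,-4,2,0,0,0,0,-1,-7,4,0,0,0,0,-1,-10,6,2,0,0,0,-1,-12,6,4,0,0,0,-1,-12,6,5,0,0,0,-1,-12,6,5,0,0,0,-1,-12,6,5,0,0,0])

```text
time_s: 1.48
ee_pos: [0.4306, 0.0598, 0.2554]
eef_rot: [3.142, -0.001, -0.0]
force: [0.4, 0.3, 0.5]
grip_width: 0.0941
```

```bash
python3 - <<'E'
from h import *
im,W=cloud('wrist'); np.save('w1.npy',W)
i=viewer.camera_info('wrist'); R=np.array(i['R'])
p=R@np.array([.607,0,.05])+i['t']; u=p[0]/p[2]*i['fx']+i['cx']; v=p[1]/p[2]*i['fy']+i['cy']; print(u,v)
u,v=int(u),int(v); l=max(0,min(u-75,490)); t=max(0,min(v-75,330)); print(l,t)
cv2.imwrite('pics/w1.png',cv2.resize(im[t:t+150,l:l+150],(600,600),interpolation=cv2.INTER_CUBIC))
for y in np.arange(-.06,.06,.01):
    Q=W[(abs(W[...,1]-y)<.005)&(W[...,0]>.56)&(W[...,0]<.66)&(W[...,2]>.04)&(W[...,2]<.06)]
    if len(Q): print(y.round(3),len(Q),Q[:,0].min().round(4),np.percentile(Q[:,0],50).round(4),np.median(Q[:,2]).round(4))
E
```

```text
469.97834458895557 263.3117881815609
394 188
-0.06 163 0.6218 0.6288 0.056
-0.05 170 0.6227 0.6293 0.0564
-0.04 169 0.6236 0.6294 0.0562
-0.03 177 0.6243 0.6312 0.0563
-0.02 294 0.5942 0.6261 0.0503
-0.01 280 0.5897 0.6105 0.0518
0.0 462 0.5885 0.6272 0.0547
0.01 526 0.5899 0.6259 0.0506
0.02 342 0.5955 0.6278 0.0483
```

View pics/w1.png

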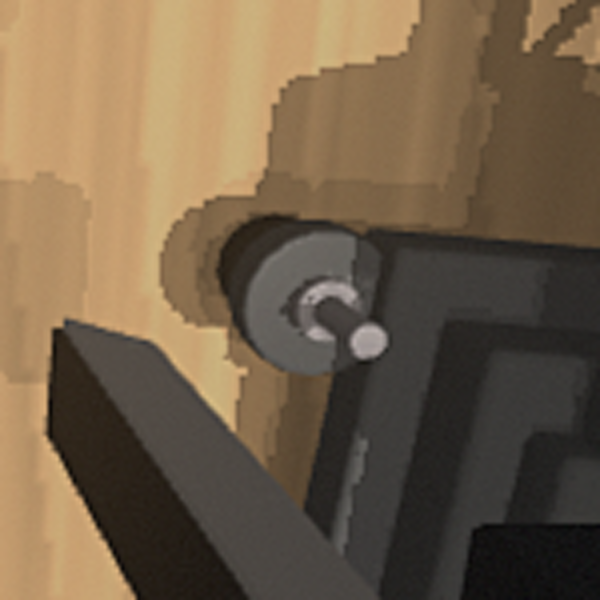

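The wrist crop shows the lug disc centred at about crop (320,300), which is wrist (474,263), with its stud leaning right in perspective. I'll fit the lug's circle from depth.

```bash
python3 - <<'E'
from h import *
from scipy.optimize import least_squares
print(ray('wrist',474,263,.05))
W=np.load('w1.npy')
m=(W[...,0]>.57)&(W[...,0]<.612)&(abs(W[...,1])<.035)&(W[...,2]>.046)&(W[...,2]<.054)
Q=W[m]; y=Q[:,1]; E=[]
for a in np.arange(-.025,.026,.003):
    q=Q[abs(y-a)<.0015]
    if len(q)>2: E.append((q[:,0].min(),a))
E=np.array(E); print(E.round(4).tolist())
for q in (E,E[abs(E[:,1])<.02]):
    s=least_squares(lambda c:np.hypot(q[:,0]-c[0],q[:,1]-c[1])-.024,[.61,0],loss='soft_l1',f_scale=.001); print(s.x,s.fun.round(4))
# base edge yaw
e=[]
for a in np.arange(-.10,-.03,.005):
    q=W[(abs(W[...,1]-a)<.003)&(W[...,0]>.6)&(W[...,0]<.66)&(W[...,2]>.05)&(W[...,2]<.06)]
    if len(q): e.append((a,q[:,0].min()))
e=np.array(e); print('slope',np.polyfit(e[:,0],e[:,1],1))
E
```

```text
[6.11840082e-01 3.98456421e-04 5.00000000e-02]
[[0.6091, -0.025], [0.6015, -0.022], [0.5956, -0.019], [0.5942, -0.016], [0.5924, -0.013], [0.5909, -0.01], [0.5908, -0.007], [0.5893, -0.004], [0.5885, -0.001], [0.5893, 0.002], [0.5896, 0.005], [0.5919, 0.008], [0.5925, 0.011], [0.595, 0.014], [0.5971, 0.017], [0.5988, 0.02]]
[ 0.61309774 -0.00114383] [ 0.0002 -0.0001  0.001   0.0001 -0.0002 -0.0001 -0.001   0.      0.0006
  0.      0.0003 -0.0009 -0.0001 -0.0004  0.0002  0.0015]
[ 0.61309391 -0.00111983] [ 0.001   0.0001 -0.0001 -0.0001 -0.001   0.      0.0006 -0.      0.0003
 -0.0009 -0.0001 -0.0004  0.0001  0.0015]
slope [-0.09873946  0.61842338]
```

Request:
carry_out(commands=[-1,2,4,0,0,0,0.12,-1,4.3,8,-2,0,0,0.24,-1,4.3,12,-5,0,0,0.36,-1,4.3,15,-8,0,0,0.48,-1,4.3,18,-11,0,0,0.6,-1,4.3,19.1,-14,0,0,0.72,-1,4.3,19.1,-17,0,0,0.84,-1,4.3,19.1,-18.5,0,0,0.96,-1,4.3,19.1,-18.5,0,0,1.061,-1,4.3,19.1,-18.5,0,0,1.061,-1,4.3,19.1,-18.5,0,0,1.061])

```text
time_s: 2.45
ee_pos: [0.4735, 0.2504, 0.0685]
eef_rot: [-3.141, 0.002, 1.057]
force: [-0.4, -0.4, -0.0]
grip_width: 0.094
```

```bash
python3 - <<'E'
from h import *
im,W=cloud('wrist'); cv2.imwrite('pics/w2.png',im)
o=ctrl.get_obs(); print(o['ee_pos'],o['eef_rot'],o['qpos'])
for s in nets.silhouettes('wrist','wedge'): 
    p=W[s['region']]; p=p[p[:,2]>.003]; print(s['confidence'],s['extent'],cv2.minAreaRect(p[:,:2].astype(np.float32)))
E
```

```text
[0.47372875 0.25048676 0.06915315] [-3.14135802e+00  1.15265360e-03  1.05616457e+00] [ 4.18286013e-01  4.23492131e-01  1.69554811e+00 -5.83028877e-04
  1.02361820e+00 -6.37574820e-01]
0.58 [293.8, 216.4, 357.0, 418.8] ((0.5281906127929688, 0.2191694676876068), (0.04005947709083557, 0.18086469173431396), 59.123077392578125)
```

View pics/w2.png

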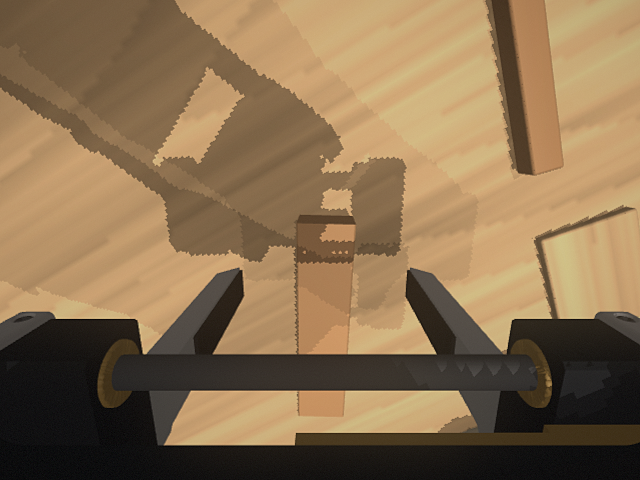

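The wrist view shows the wedge between the open fingers, with its butt face at about (325,218) and its sides at columns 297 and 353. The measured 181 x 40 mm confirms it is the right one. Lowering and gripping.

Request:
carry_out(commands=[-1,0.3,-0.1,-3,0,0,-0.02,-1,0.3,-0.1,-5,0,0,-0.02,-1,0.3,-0.1,-6.3,0,0,-0.02,-1,0.3,-0.1,-6.3,0,0,-0.02,0.5,0.3,-0.1,-6.3,0,0,-0.02,0.5,0.3,-0.1,-6.3,0,0,-0.02,0.5,0.3,-0.1,-6.3,0,0,-0.02,0.5,0.3,-0.1,-6.3,0,0,-0.02,0.5,0.3,-0.1,-6.3,0,0,-0.02,0.5,0.3,-0.1,-6.3,0,0,-0.02], force=20)

```text
time_s: 3.38
ee_pos: [0.477, 0.2497, 0.007]
eef_rot: [3.141, 0.0, 1.037]
force: [0.3, -0.6, -0.3]
grip_width: 0.0577
```

Request:
carry_out(commands=[0.7,0,0,0,0,0,0,0.7,0,0,0,0,0,0,0.7,0,0,0,0,0,0,0.7,0,0,0,0,0,0,0.7,0,0,0,0,0,0], force=20)

```text
time_s: 3.8
ee_pos: [0.477, 0.2497, 0.0071]
eef_rot: [3.141, 0.0, 1.037]
force: [-0.9, -1.7, 3.3]
grip_width: 0.0397
```

Request:
carry_out(commands=[0.7,-1,0,1,0,0,0,0.7,-4,-2,1.5,0,0,0.1,0.7,-5.8,-5,1.5,0,0,0.2,0.7,-5.8,-9,1.5,0,0,0.3,0.7,-5.8,-13,1.5,0,0,0.4,0.7,-5.8,-17,1.5,0,0,0.449,0.7,-5.8,-20,1.5,0,0,0.449,0.7,-5.8,-22.5,1.5,0,0,0.449,0.7,-5.8,-23.4,1.5,0,0,0.449,0.7,-5.8,-23.4,1.5,0,0,0.449,0.7,-5.8,-23.4,0.5,0,0,0.449,0.7,-5.8,-23.4,0.3,0,0,0.449])

```text
time_s: 4.8
ee_pos: [0.4186, 0.0166, 0.0093]
eef_rot: [-3.141, -0.0, 1.486]
force: [0.7, 0.4, -1.0]
grip_width: 0.0399
```

```bash
python3 - <<'E'
from h import *
o=ctrl.get_obs(); print(o['ee_pos'],o['eef_rot'],o['force'],o['grip_width'])
im,W=cloud('side'); cv2.imwrite('pics/s2.png',cv2.resize(im[190:290,200:350],(750,500),interpolation=cv2.INTER_CUBIC))
for s in nets.silhouettes('side','wedge'):
    p=W[s['region']]; p=p[p[:,2]>.003]; print(s['confidence'],s['extent'],cv2.minAreaRect(p[:,:2].astype(np.float32)))
E
```

```text
[0.4186278  0.01661478 0.00928387] [-3.14122428e+00 -1.01888878e-04  1.48584087e+00] [ 0.66412086  0.43413467 -1.02466517] 0.039948706397450386
0.89 [277.7, 240.3, 351.8, 261.2] ((0.47813284397125244, 0.019150936976075172), (0.057854924350976944, 0.18072479963302612), 85.20955657958984)
0.62 [386.9, 302.8, 440.3, 395.0] ((0.21866215765476227, 0.29149308800697327), (0.25104331970214844, 0.055761776864528656), 79.3865966796875)
0.53 [350.6, 211.2, 362.6, 224.8] ((0.39483845233917236, -0.07145378738641739), (0.22662313282489777, 0.030851978808641434), 87.85382080078125)
```

View pics/s2.png

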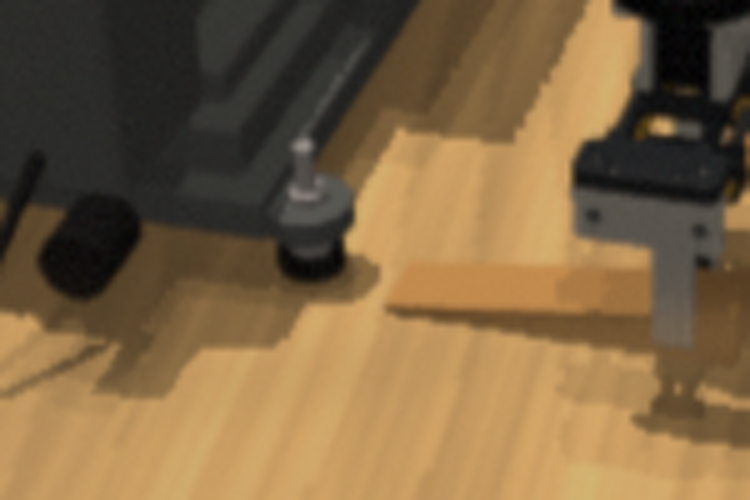

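The side crop shows the tip at about crop (388,305), just short of the hanging foot at (312,262) and in line with it. Setting it down and sliding in.

Request:
carry_out(commands=[0.7,0,-0.05,-0.2,0,0,0,0.7,0,-0.05,-0.2,0,0,0,0.7,1,-0.15,-0.2,0,0,0,0.7,2,-0.22,-0.2,0,0,0,0.7,3,-0.3,-0.2,0,0,0,0.7,3.8,-0.37,-0.2,0,0,0,0.7,4.2,-0.41,-0.2,0,0,0,0.7,4.2,-0.41,-0.2,0,0,0,0.7,4.2,-0.41,-0.2,0,0,0])

```text
time_s: 5.65
ee_pos: [0.4603, 0.0127, 0.0076]
eef_rot: [-3.141, -0.0, 1.487]
force: [0.3, 0.2, -1.1]
grip_width: 0.0401
```

Request:
carry_out(commands=[0.7,0,0,-0.05,0,0,0,0.7,0,0,-0.05,0,0,0,0.7,0.3,-0.03,-0.05,0,0,0,0.7,0.6,-0.05,-0.05,0,0,0,0.7,0.9,-0.08,-0.05,0,0,0,0.7,0.9,-0.08,-0.05,0,0,0])

```text
time_s: 6.15
ee_pos: [0.47, 0.0118, 0.0072]
eef_rot: [-3.141, -0.0, 1.487]
force: [1.0, 0.5, -0.4]
grip_width: 0.0398
```

Request:
carry_out(commands=[0.7,0.2,-0.02,0,0,0,0,0.7,0.4,-0.03,0,0,0,0,0.7,0.4,-0.03,0,0,0,0,0.7,0.4,-0.03,0,0,0,0])

```text
time_s: 6.48
ee_pos: [0.4741, 0.0114, 0.0071]
eef_rot: [-3.141, -0.0, 1.487]
force: [-0.4, 0.5, -0.2]
grip_width: 0.0396
```

Request:
carry_out(commands=[0.7,0.2,-0.02,0,0,0,0,0.7,0.4,-0.03,0,0,0,0,0.7,0.4,-0.03,0,0,0,0,0.7,0.4,-0.03,0,0,0,0])

```text
time_s: 6.82
ee_pos: [0.4785, 0.0111, 0.0071]
eef_rot: [3.141, -0.0, 1.487]
force: [0.8, 0.7, 0.6]
grip_width: 0.0396
```

Request:
carry_out(commands=[0.7,0.2,-0.02,0,0,0,0,0.7,0.4,-0.03,0,0,0,0,0.7,0.4,-0.03,0,0,0,0,0.7,0.4,-0.03,0,0,0,0])

```text
time_s: 7.15
ee_pos: [0.4811, 0.0109, 0.0071]
eef_rot: [-3.138, 0.0, 1.487]
force: [-10.2, 1.7, 9.4]
grip_width: 0.0396
```

Contact at about 10 N. I let go here, so the final push can come level from behind.

Request:
carry_out(commands=[0.2,0,0,0,0,0,0,0,0,0,0,0,0,0,-0.3,0,0,0,0,0,0,-0.3,0,0,0,0,0,0,-0.3,0,0,0,0,0,0])

```text
time_s: 7.57
ee_pos: [0.4812, 0.0109, 0.007]
eef_rot: [-3.139, 0.0, 1.487]
force: [0.6, -0.2, 0.1]
grip_width: 0.0601
```

Request:
carry_out(commands=[-0.3,0,0,4,0,0,0,-0.3,-2,0.2,5,0,0,0,-0.3,-5,0.4,5,0,0,0,0.5,-5.7,0.5,5,0,0,0,0.5,-5.7,0.5,5,0,0,0,0.5,-5.7,0.5,5,0,0,0,0.5,-5.7,0.5,5,0,0,0,0.5,-5.7,0.5,5,0,0,0])

```text
time_s: 8.23
ee_pos: [0.425, 0.0158, 0.0569]
eef_rot: [-3.139, 0.0, 1.487]
force: [-0.4, -0.1, 0.7]
grip_width: 0.0314
```

```bash
python3 - <<'E'
from h import *
o=ctrl.get_obs(); print(o['ee_pos'],o['eef_rot'],o['force'],o['grip_width'])
for c in ['side','wrist','scene']:
  im,W=cloud(c); cv2.imwrite(f'pics/{c}3.png',im)
  for s in nets.silhouettes(c,'wedge')[:2]:
    p=W[s['region']]; p=p[(p[:,2]>.003)&(p[:,2]<.034)]; print(c,s['confidence'],s['extent'],cv2.minAreaRect(p[:,:2].astype(np.float32)),p[:,0].min())
a=cv2.imread('pics/side3.png')[190:290,200:350]
cv2.imwrite('pics/c3.png',np.hstack([cv2.resize(a,(450,300)),cv2.resize(cv2.imread('pics/wrist3.png')[80:480,120:520],(300,300))]))
E
```

```text
[0.42503639 0.01582481 0.05687212] [-3.13863999e+00  1.00823343e-04  1.48659196e+00] [-0.37798441 -0.06647973  0.70930633] 0.03143500560334625
side 0.95 [252.9, 239.5, 325.0, 255.6] ((0.5397515296936035, 0.008388489484786987), (0.05071458965539932, 0.18034034967422485), 84.41018676757812) 0.4491494061195298
side 0.71 [343.4, 209.6, 360.7, 230.8] ((0.40684774518013, -0.1379890739917755), (0.0966496393084526, 0.03302138298749924), 64.70478057861328) 0.3754415355802652
wrist 0.86 [295.0, 286.8, 352.0, 434.8] ((0.512462317943573, 0.009121077135205269), (0.039933253079652786, 0.12535490095615387), 84.69926452636719) 0.4491833987410737
wrist 0.66 [21.3, 207.0, 220.1, 311.1] ((0.4176761507987976, -0.12660126388072968), (0.1285478174686432, 0.030210692435503006), 60.72091293334961) 0.37454245421651516
scene 0.94 [349.9, 129.1, 462.8, 158.4] ((0.22240214049816132, 0.28690406680107117), (0.2488437443971634, 0.063604436814785), 78.37032318115234) 0.17269083359436296
scene 0.91 [197.1, 213.4, 259.5, 250.2] ((0.4219626188278198, -0.1276533007621765), (0.12965266406536102, 0.03192204609513283), 60.90717697143555) 0.38239090939497217
```

View pics/c3.png

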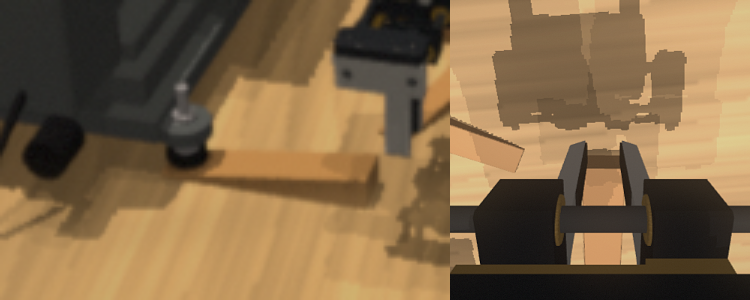

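The crops show the wedge in line under the foot, its butt at x≈0.449, yaw about -5.4°. I lower the narrowed fingers behind the butt and push level in small steps.

Request:
carry_out(commands=[0.85,-0.5,0.14,0,0,0,0,0.85,-0.5,0.14,-2,0,0,0,0.85,-0.5,0.14,-4,0,0,0,0.85,-0.5,0.14,-4.9,0,0,0,0.85,-0.5,0.14,-4.9,0,0,0,0.85,-0.5,0.14,-4.9,0,0,0,0.85,0,0.1,-4.9,0,0,0,0.85,0.7,0.03,-4.9,0,0,0,0.85,1,0,-4.9,0,0,0,0.85,1,0,-4.9,0,0,0,0.85,1,0,-4.9,0,0,0])

```text
time_s: 9.45
ee_pos: [0.4346, 0.0159, 0.0081]
eef_rot: [-3.139, 0.0, 1.487]
force: [-0.1, 0.2, 1.1]
grip_width: 0.0071
```

Request:
carry_out(commands=[0.85,0.2,-0.02,0,0,0,0,0.85,0.3,-0.03,0,0,0,0,0.85,0.3,-0.03,0,0,0,0])

```text
time_s: 9.7
ee_pos: [0.4378, 0.0156, 0.0082]
eef_rot: [-3.139, 0.0, 1.487]
force: [0.6, 0.2, 0.1]
grip_width: 0.0072
```

Request:
carry_out(commands=[0.85,0.2,-0.02,0,0,0,0,0.85,0.2,-0.02,0,0,0,0,0.85,0.2,-0.02,0,0,0,0])

```text
time_s: 9.95
ee_pos: [0.4398, 0.0153, 0.0082]
eef_rot: [-3.139, 0.0, 1.487]
force: [-0.8, 0.0, -0.2]
grip_width: 0.0068
```

Request:
carry_out(commands=[0.85,0.1,-0.01,0,0,0,0,0.85,0.1,-0.01,0,0,0,0,0.85,0.1,-0.01,0,0,0,0])

```text
time_s: 10.2
ee_pos: [0.4409, 0.0152, 0.0082]
eef_rot: [-3.139, 0.0, 1.487]
force: [0.1, 0.4, -0.5]
grip_width: 0.0071
```

Request:
carry_out(commands=[0.85,0.1,-0.01,0,0,0,0,0.85,0.1,-0.01,0,0,0,0,0.85,0.1,-0.01,0,0,0,0])

```text
time_s: 10.45
ee_pos: [0.4418, 0.0151, 0.0081]
eef_rot: [-3.139, 0.0, 1.487]
force: [0.9, 0.1, 0.4]
grip_width: 0.0071
```

Request:
carry_out(commands=[0.85,0.1,-0.01,0,0,0,0,0.85,0.1,-0.01,0,0,0,0,0.85,0.1,-0.01,0,0,0,0])

```text
time_s: 10.7
ee_pos: [0.442, 0.0151, 0.008]
eef_rot: [-3.137, 0.0, 1.487]
force: [-6.2, 0.9, 4.4]
grip_width: 0.007
```

Contact came at 6 N, but with 4 N vertical friction, so the fingers touch too high on the butt. I back off, tilt the fingertips forward and push lower.

Request:
carry_out(commands=[0.85,-0.5,0.05,0,0,0,0,0.85,-0.8,0.08,0,0,-0.06,0,0.85,-0.8,0.08,-0.2,0,-0.15,0,0.85,-0.8,0.08,-0.3,0,-0.15,0,0.85,-0.8,0.08,-0.3,0,-0.15,0,0.85,-0.3,0.03,-0.3,0,-0.15,0,0.85,-0.3,0.03,-0.3,0,-0.15,0])

```text
time_s: 11.28
ee_pos: [0.4406, 0.0153, 0.0055]
eef_rot: [2.997, -0.012, 1.487]
force: [-0.1, -1.0, 0.5]
grip_width: 0.0069
```

Request:
carry_out(commands=[0.85,0.1,-0.01,0,0,0,0,0.85,0.2,-0.02,0,0,0,0,0.85,0.2,-0.02,0,0,0,0])

```text
time_s: 11.53
ee_pos: [0.4425, 0.0151, 0.0053]
eef_rot: [2.999, -0.012, 1.487]
force: [-3.2, 0.2, 1.3]
grip_width: 0.0067
```

Request:
carry_out(commands=[0.85,0.1,-0.01,0,0,0,0,0.85,0.1,-0.01,0,0,0,0,0.85,0.1,-0.01,0,0,0,0])

```text
time_s: 11.78
ee_pos: [0.4427, 0.0151, 0.005]
eef_rot: [3.001, -0.012, 1.487]
force: [-7.5, 1.8, 5.0]
grip_width: 0.0071
```

Request:
carry_out(commands=[0.85,0.1,-0.01,0.05,0,0,0,0.85,0.1,-0.01,0.05,0,0,0,0.85,0.1,-0.01,0.05,0,0,0])

```text
time_s: 12.03
ee_pos: [0.4427, 0.0151, 0.0051]
eef_rot: [3.003, -0.012, 1.488]
force: [-7.2, 0.8, 4.1]
grip_width: 0.0069
```

Request:
carry_out(commands=[0.85,0.14,-0.01,0.1,0,0,0,0.85,0.14,-0.01,0.1,0,0,0,0.85,0.14,-0.01,0.1,0,0,0,0.85,0.14,-0.01,0.1,0,0,0])

```text
time_s: 12.37
ee_pos: [0.4429, 0.0151, 0.0054]
eef_rot: [3.007, -0.012, 1.487]
force: [-6.4, 0.2, -1.6]
grip_width: 0.0074
```

Request:
carry_out(commands=[0.85,0.15,-0.01,0.06,0,0,0,0.85,0.2,-0.02,0.06,0,0,0,0.85,0.2,-0.02,0.06,0,0,0,0.85,0.2,-0.02,0.06,0,0,0])

```text
time_s: 12.7
ee_pos: [0.4435, 0.015, 0.0053]
eef_rot: [3.01, -0.012, 1.488]
force: [-6.1, 1.3, -0.5]
grip_width: 0.0075
```

Request:
carry_out(commands=[0.85,0.2,-0.02,0.08,0,0,0,0.85,0.25,-0.02,0.08,0,0,0,0.85,0.25,-0.02,0.08,0,0,0,0.85,0.25,-0.02,0.08,0,0,0])

```text
time_s: 13.03
ee_pos: [0.4443, 0.0149, 0.0053]
eef_rot: [3.015, -0.012, 1.488]
force: [-9.3, 0.4, 2.6]
grip_width: 0.0068
```

Request:
carry_out(commands=[0.85,0.2,-0.02,0.1,0,0,0,0.85,0.26,-0.02,0.12,0,0,0,0.85,0.26,-0.02,0.12,0,0,0,0.85,0.26,-0.02,0.12,0,0,0])

```text
time_s: 13.37
ee_pos: [0.445, 0.0149, 0.0054]
eef_rot: [3.02, -0.012, 1.488]
force: [-8.3, 0.7, -2.0]
grip_width: 0.0068
```

Request:
carry_out(commands=[0.85,0.25,-0.02,0.08,0,0,0,0.85,0.3,-0.03,0.1,0,0,0,0.85,0.3,-0.03,0.1,0,0,0,0.85,0.3,-0.03,0.1,0,0,0])

```text
time_s: 13.7
ee_pos: [0.4457, 0.0148, 0.0054]
eef_rot: [3.026, -0.012, 1.488]
force: [-11.6, 1.3, 2.3]
grip_width: 0.007
```

Request:
carry_out(commands=[0.85,0.25,-0.02,0.08,0,0,0,0.85,0.3,-0.03,0.12,0,0,0,0.85,0.3,-0.03,0.12,0,0,0,0.85,0.3,-0.03,0.12,0,0,0])

```text
time_s: 14.03
ee_pos: [0.4462, 0.0147, 0.0054]
eef_rot: [3.032, -0.012, 1.488]
force: [-11.3, 1.1, 2.1]
grip_width: 0.0072
```

Request:
carry_out(commands=[0.85,-0.5,0.05,0,0,0,0,0.85,-2,0.2,0,0,0,0,0.85,-4,0.4,1,0,0,0,0.85,-6,0.6,4,0,0,0,0.85,-6,0.6,7,0,0,0,0.85,-6,0.6,10,0,0,0,0.85,-6,0.6,10,0,0,0,0.85,-6,0.6,10,0,0,0])

```text
time_s: 14.7
ee_pos: [0.3872, 0.0207, 0.1067]
eef_rot: [3.028, -0.012, 1.488]
force: [-0.2, -0.5, -0.3]
grip_width: 0.0074
```

```bash
python3 - <<'E'
from h import *
o=ctrl.get_obs(); print(o['ee_pos'],o['force'],o['time_s'])
for c in ['side','wrist']:
  im,W=cloud(c); cv2.imwrite(f'pics/{c}4.png',im)
  for s in nets.silhouettes(c,'wedge')[:2]:
    p=W[s['region']]; p=p[(p[:,2]>.003)&(p[:,2]<.034)]; print(c,s['confidence'],s['extent'],cv2.minAreaRect(p[:,:2].astype(np.float32)),p[:,0].min())
    A=np.c_[p[:,:2],np.ones(len(p))]; w=np.ones(len(p),bool)
    for _ in range(8): k=np.linalg.lstsq(A[w],p[w,2],rcond=None)[0]; w=abs(A@k-p[:,2])<.002
    print('slope',np.hypot(*k[:2]))
a=cv2.imread('pics/side4.png')[190:290,200:350]
cv2.imwrite('pics/c4.png',np.hstack([cv2.resize(a,(450,300)),cv2.resize(cv2.imread('pics/wrist4.png')[80:480,120:520],(300,300))]))
E
```

```text
[0.38715463 0.02068138 0.10665968] [-0.21117259 -0.48710786 -0.32925065] 14.7
side 0.88 [250.9, 235.0, 325.9, 260.6] ((0.5420522093772888, 0.008235834538936615), (0.04873792454600334, 0.1776604950428009), 84.43050384521484) 0.45212835358351156
slope 0.14827179389907147
side 0.88 [385.3, 302.9, 442.7, 396.2] ((0.21821919083595276, 0.29031240940093994), (0.25316256284713745, 0.0557749979197979), 79.27713775634766) 0.17063437707107626
slope 0.0988903053513955
wrist 0.89 [76.8, 228.0, 234.5, 308.3] ((0.4176699221134186, -0.12661689519882202), (0.1280296891927719, 0.03021562285721302), 60.528297424316406) 0.374176666014184
slope 0.14329916576186702
wrist 0.67 [306.3, 294.7, 341.7, 432.5] ((0.542155385017395, 0.008583208546042442), (0.03125939145684242, 0.17765198647975922), 86.70118713378906) 0.4535687148782364
slope 0.14416489019377918
```

View pics/c4.png

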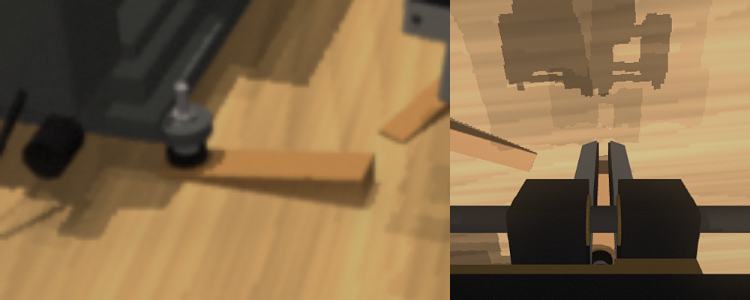

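The final crop shows the wedge flat under the foot at about crop (188,160), with the arm clear. Slope is 0.144, matching the wedge lying flat. The thin end is about 19 mm past the foot's middle and the line about 3 mm off centre.

```bash
python3 -c "
from station import ticket; print(ticket.hand_in())"
```

```text
the job is handed in; nothing more can be done
None
```

The middle-sized wedge is jammed under the hanging foot and let go, and the job is handed in; no verdict was reported. I gripped it by its sides near the butt, carried it just clear of the bench to the line of the foot, set it down and slid it in thin end first. I then let go and finished with a level push on the butt of about 11.5 N.

**Last checks:**
- **Position:** the thin end is about 19 mm past the foot's middle, the foot about 3 mm off the wedge's centre line, and the wedge within about 1° of straight across the saw.
- **Flatness:** its measured slope of 0.144 to 0.148 matches the wedge's own, so it lies flat.
- **Release:** the wedge stayed put when the arm backed off. The arm stands clear with no force on it, about 15 s into the run.

**What was not clean or not checked:**
- At first contact, still gripped, the arm bore down about 9 N, and the first finger pushes about 4 to 5 N. I tilted the fingertips to push lower and lifted slightly as I pushed, so the final push carried only about 2 N vertical.
- The last wrist view was partly blocked by the fingers and read the wedge's yaw about 2° differently from the side camera. I trusted the side camera.
- I did not measure the load on the foot or the saw's lean. By my estimate the wedge carries about 8 N.
- I did not re-measure the other things on the bench; the arm met no unexpected force near them.

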